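Pack up the shoe-shine kit on the step

TASK

Pack up the shoe-shine kit: stack the three polish tins squarely on the round green stand, lids up, black at the bottom, then brown on the black one, then neutral (cream-yellow lid) on top, and lay the brush bristles down inside the blue tray, before, between or after the tins as you like. Set each thing down rather than dropping it, and leave the shoe horn and the heel scraper where they lie.

Things in the scene. Friction and masses are not known exactly. Their poses are not given: they have to be found in the camera images.
- black_tin: Black-lidded closed round polish tin, 64 mm diameter, 24 mm high, bare aluminium foot (lower 10 mm, 62 mm diameter), about 90 g; lies flat, lid up, loose on the step; flat lid and flat foot; origin at the centre of its underside, z up through the lid
- brown_tin: Brown-lidded closed round polish tin, 64 mm diameter, 24 mm high, bare aluminium foot (lower 10 mm, 62 mm diameter), about 90 g; lies flat, lid up, loose on the step; flat lid and flat foot; origin at the centre of its underside, z up through the lid
- neutral_tin: Neutral polish: cream-yellow-lidded closed round polish tin, 64 mm diameter, 24 mm high, bare aluminium foot (lower 10 mm, 62 mm diameter), about 90 g; lies flat, lid up, loose on the step; flat lid and flat foot; origin at the centre of its underside, z up through the lid
- brush: Shoe brush of beech with dark bristles, lying bristles down, loose, about 150 g, 150 mm long along its x, 40 mm high. Head: x -25 to +75 mm, 44 mm wide (y), beech back from z = 22 to 40 mm above stiff bristles (40 mm wide). Handle: x -75 to -15 mm, 24 mm wide, z 23 to 39 mm, free underneath. Origin at the middle of its length, at the underside of the bristles; x points from handle to head, z up; the centre of mass is about 20 mm from the origin towards the head.
- stand: Target for the tins: round green painted wooden disc, 100 mm diameter, 12 mm high, flat top without a rim, fixed to the step; origin at the centre of its underside, z up.
- tray: Target for the brush: blue open rectangular tray, outside 190 mm (x) by 80 mm (y) by 16 mm high, walls and floor 5 mm thick, so 180 by 70 mm inside; fixed to the step; origin at the centre of its underside, z up. The brush lies along the tray's x, either way round.
- shoe_horn: Bystander: orange plastic shoe horn, 160 mm long (x, -80 to +80 mm), 39 mm wide, 10 mm high, loose; origin at the middle of its underside.
- heel_scraper: Bystander: aluminium heel scraper with a cross blade, 123 mm long (x, -73 to +50 mm), 46 mm wide, 12 mm high, loose; origin on its underside.
- polish_box: Bystander and obstacle: closed wooden polish box with a brass turning knob, 270 mm (x) by 180 mm (y), 164 mm high with its foot rest, fixed; origin at the centre of its underside.
There are look-alikes about, which are no part of the job. Several things have the shape of the stand; the one meant has the colours described above. Of the things that look like the black_tin, take the one that is farthest to the robot's left at the start.

How it is judged:
By the outcome, as a careful person would: the job done as asked, in the order asked, and still so for the second after the job is handed in, with the robot touching nothing.
It also fails if it takes over 96 s, if anything falls off the work surface, if the arm or the gripper's body presses on something with over 40 N, if the wrist force passes 120 N, or if a joint passes its speed limit or range.

ROBOT

A 7-joint arm with a two-finger parallel gripper is mounted at the origin on the work surface. World frame = base frame: x ahead of the robot, y to its left, z up, the work surface at z = 0. Lengths are in m, angles in rad, forces in N, time in s.
With the tool pointing down it reaches from about 0.35 to 0.9 m from the base axis. Payload 19.9 kg.
Tool frame: the origin (TCP) lies between the finger pads; the fingertips stand 19 mm ahead of it and the grasp point (between the pads) is the TCP; z points along the fingers, y is the direction in which the jaws open and shut (so a half turn about z gives the same grasp; the last joint's range is limited). The gripper opens to 94 mm and grips with 3 to 60 N. Pads are 16 mm wide; open, the fingers measure 119 mm over their backs; the gripper's body (75 mm by 177 mm) begins 78 mm behind the grasp point.
Start: joints at [1.185, 0.417, -0.01, 1.614, 0.005, 1.111, -0.053], TCP at [0.211, -0.588, 0.224] pointing down, gripper open.
Joint ranges: [-2.81, 2.81], [-0.39, 2.02], [-1.27, 1.25], [0.06, 2.57], [-1.19, 4.33], [0.19, 2], [-2.82, 2.82]. Speed limits (rad/s): [1.89, 1.89, 2.39, 2.39, 3.01, 3.01, 3.01].

INTERFACE

Orientations are given as a 3x3 rotation matrix whose columns are the frame's x, y, z axes.
In Python, from rig import robot gives the robot as it stands. Calls block until the motion is done:
- robot.move_ptp(position, orientation): joint-space move of the TCP to a pose.
- robot.move_linear(position, velocity=0.15, frame=None, threshold=None): straight line of the TCP; frame=None keeps the orientation; velocity is the mean speed in m/s. With threshold (N) it stops when the force on the tool has changed by that much, and returns True; else False.
- robot.goto_joints(angles): joint-space move.
- robot.gripper_to(opening): finger opening in m; the grip force is fixed at half the most; returns when the fingers have stopped.
- robot.pause(seconds).
- robot.ik(position, orientation): joint angles nearest the present ones, or None.
- robot.get_state(): the state.
- robot.grab_frame(name): name is "side" or "top" or "wrist"; returns the picture (400x640x3 uint8, red, green, blue); there is no depth.
- robot.camera_info(name): a dict with "fx", "fy", "cx", "cy" (pixels), "rvec" (rotation vector, rad) and "tvec" (3), from world to camera coordinates, as OpenCV has them. Camera axes: x right, y down, z forward; pixel columns grow to the right and rows downward; lengths in m; the calibration is good to about 2 mm. A picture is of the moment at which its call begins: read the wrist's pose just before it. camera_info takes no time and is no camera call; for the wrist camera it gives the pose at the moment of the call.
A pose or a line that the arm cannot do raises robot.PlanningError and nothing moves.
- robot.sign_off(): hands the job in, once; it reports no verdict.
The state is a dict: "time": time; "qpos": joint angles; "joint_vel": joint speeds; "effort": joint torques, N m; "ee_pos": TCP position; "tool_rot": TCP orientation; "force": force on the tool from outside, world axes, zero at the start; "moment": the same for the moment, N m; "opening": finger opening in m.
Only numpy, scipy, OpenCV 4.12 (cv2) and the standard library are available. Lean on these libraries where they do the work, as an engineer would, in place of code of your own. Each camera call takes 0.05 s, during which the arm holds its last target. There are 200 camera calls.

## Working session

There is one attempt and no reset: what is moved stays moved. The work goes in short steps, each a Python script; the robot and the scene stay as the last script left them, time stands still between calls to the robot, and variables do not carry over. Pictures are saved under pics/ and viewed, about 12 in all and at most 16, crops included, and the job is handed in when it is done.

```bash
mkdir -p pics; ls
python3 - <<'E'
from rig import robot
import cv2
for n in ("side","top"):
    im=robot.grab_frame(n); cv2.imwrite(f"pics/{n}0.png",im[:,:,::-1])
    print(n,robot.camera_info(n))
print(robot.get_state())
E
```

```text
pics
side {'fx': 446.1512692938474, 'fy': 446.1512692938474, 'cx': 323.9423172050434, 'cy': 204.7781853776109, 'rvec': array([ 2.42067999, -0.08965966,  0.03927573]), 'tvec': array([-0.55155709,  0.13130978,  1.24110234])}
top {'fx': 394.43153805580005, 'fy': 394.43153805580005, 'cx': 320.53484227459853, 'cy': 202.85551914565983, 'rvec': array([ 2.18510364, -2.13913746,  0.09205816]), 'tvec': array([0.11123037, 0.59403771, 1.33531609])}
{'time': 0.1, 'qpos': array([ 1.18450857,  0.41790861, -0.01027943,  1.61408595,  0.00468469,
        1.11067249, -0.05303038]), 'joint_vel': array([ 0.00042202, -0.00156001,  0.00139703, -0.00020513,  0.0006314 ,
       -0.00044353,  0.00145144]), 'effort': array([ 1.03991391e-03, -8.52583051e+01,  6.39378168e-01, -4.26699543e+01,
       -4.89815441e-02,  1.64110103e-02,  6.09305835e-05]), 'ee_pos': array([ 0.21113016, -0.5879428 ,  0.22390325]), 'tool_rot': array([[ 9.41164384e-01,  3.37948841e-01, -4.28513528e-04],
       [ 3.37949104e-01, -9.41163898e-01,  9.59387138e-04],
       [-7.90776904e-05, -1.04775677e-03, -9.99999448e-01]]), 'force': array([-0.21261537, -0.49106438,  0.78108618]), 'moment': array([ 0.04048111,  0.03753214, -0.04641316]), 'opening': 0.09404797438275136}
```

View pics/top0.png

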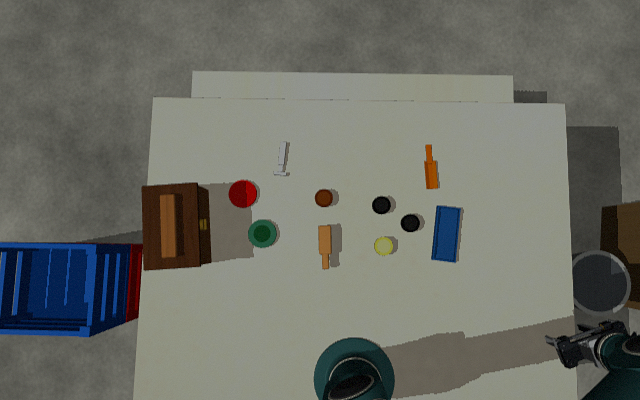

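View pics/side0.png

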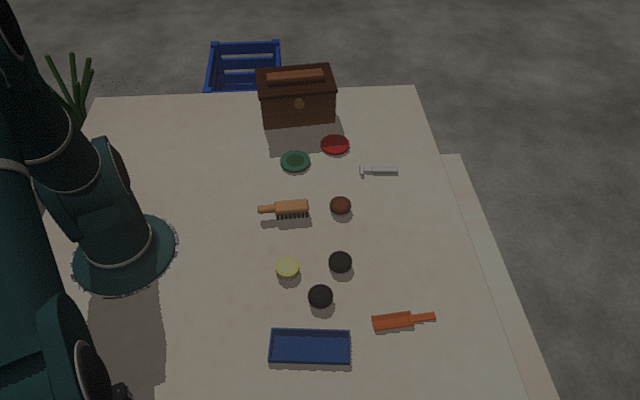

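The top view shows the target black tin at about (381,205), the other black at (410,223), brown (324,198), neutral (385,245), brush (325,245), green stand (262,233), tray (447,233), and the box and red disc on the left. The side view agrees.

```bash
cat > h.py <<'E'
from rig import robot
import numpy as np, cv2
def ray(ci,uv,z):
    R,_=cv2.Rodrigues(np.array(ci["rvec"])); c=-R.T@ci["tvec"]
    d=R.T@np.array([(uv[0]-ci["cx"])/ci["fx"],(uv[1]-ci["cy"])/ci["fy"],1.])
    return c+d*(z-c[2])/d[2]
def proj(ci,p):
    K=np.array([[ci["fx"],0,ci["cx"]],[0,ci["fy"],ci["cy"]],[0,0,1.]])
    return cv2.projectPoints(np.array(p,float).reshape(-1,3),ci["rvec"],ci["tvec"],K,None)[0].reshape(-1,2)
HSV={"black":((0,0,0),(180,255,48)),"brown":((3,120,30),(14,255,190)),"neutral":((22,70,90),(36,255,255)),
     "green":((60,90,20),(90,255,255)),"blue":((100,120,30),(125,255,255)),"beech":((8,80,100),(20,200,255))}
def blob(im,col,seed,r):
    """largest contour of a colour in a window about seed"""
    m=cv2.inRange(cv2.cvtColor(im,cv2.COLOR_RGB2HSV),*HSV[col]); w=np.zeros_like(m)
    cv2.circle(w,tuple(int(v) for v in seed),r,255,-1); m&=w
    cs=cv2.findContours(m,cv2.RETR_EXTERNAL,cv2.CHAIN_APPROX_NONE)[0]
    return max(cs,key=cv2.contourArea) if cs else None
def cen(c):
    M=cv2.moments(c); return np.array([M["m10"],M["m01"]])/M["m00"]
def down(a):
    """tool down, jaw (y) axis at world angle a"""
    y=np.array([np.cos(a),np.sin(a),0]); z=np.array([0,0,-1.]); return np.column_stack([np.cross(y,z),y,z])
E
python3 - <<'E'
from h import *
S={"black":("black",(381,205),(340,260),.024,14),"black2":("black",(410,223),(320,294),.024,14),"brown":("brown",(324,198),(340,203),.024,14),"neutral":("neutral",(385,245),(288,265),.024,14),
"stand":("green",(262,233),(295,161),.012,20),"tray":("blue",(447,233),(310,346),.016,48),"brush":("beech",(325,245),(290,209),.04,32)}
ims={n:cv2.imread(f"pics/{n}0.png")[:,:,::-1].copy() for n in("top","side")}
for k,(c,t,s,z,r) in S.items():
    for n,sd in(("top",t),("side",s)):
        b=blob(ims[n],c,sd,r if k!="brush" or n=="top" else 36); ci=robot.camera_info(n)
        if b is None: print(k,n,"none",ims[n][sd[1],sd[0]]);continue
        u=cen(b); print(k,n,u.round(1),cv2.contourArea(b),ray(ci,u,z)[:2].round(4),ray(ci,u,0)[:2].round(4))
        if k in("tray","brush"):
            bx=cv2.boxPoints(cv2.minAreaRect(b)); print([ray(ci,p,z)[:2].round(3).tolist() for p in bx])
E
```

```text
black top [381.  204.9] 230.5 [ 0.5895 -0.0861] [ 0.5918 -0.0894]
black side [339.6 262. ] 361.5 [ 0.5882 -0.0924] [ 0.5905 -0.0764]
black2 top [409.9 222.7] 236.0 [ 0.5296 -0.186 ] [ 0.5309 -0.191 ]
black2 side [320.  296.1] 426.0 [ 0.5286 -0.1914] [ 0.5295 -0.1777]
brown top [323.4 197.7] 223.0 [0.6104 0.1143] [0.6132 0.1145]
brown side [339.6 203.5] 189.5 [0.6087 0.1152] [0.6115 0.1363]
neutral top [383.1 245.7] 257.5 [ 0.4487 -0.0943] [ 0.4486 -0.0977]
neutral side [286.9 266.3] 353.5 [ 0.4472 -0.0959] [ 0.4461 -0.0799]
stand top [261.8 233.2] 569.0 [0.4827 0.3268] [0.4829 0.3288]
stand side [281.9 159. ] 2.0 [0.4391 0.3346] [0.4385 0.3476]
tray top [445.7 233.6] 1227.5 [ 0.4952 -0.311 ] [ 0.4957 -0.3158]
[[0.406, -0.26], [0.593, -0.28], [0.586, -0.363], [0.4, -0.342]]
tray side [310.9 348.5] 1768.5 [ 0.4981 -0.3231] [ 0.4982 -0.3161]
[[0.395, -0.281], [0.59, -0.285], [0.586, -0.359], [0.399, -0.355]]
brush top [324.4 244. ] 375.5 [0.4501 0.1075] [0.4499 0.1077]
[[0.513, 0.131], [0.516, 0.091], [0.37, 0.082], [0.368, 0.122]]
brush side [286.  205.3] 348.0 [0.4496 0.1055] [0.4479 0.1407]
[[0.366, 0.121], [0.51, 0.128], [0.511, 0.089], [0.37, 0.082]]
```

Run:
```python
from h import *
robot.move_ptp([0.589,-0.089,0.17],down(0))
s=robot.get_state(); ci=robot.camera_info("wrist"); im=robot.grab_frame("wrist")
cv2.imwrite("pics/w1.png",im[:,:,::-1]); print(s["time"],s["ee_pos"],s["qpos"].round(2),s["force"].round(2),ci)
print(proj(ci,[[.589,-.089,.024],[.6,-.089,.024]]))
```

```text
2.3417 [ 0.5888905  -0.09034871  0.16996949] [ 0.56  0.49 -0.61  1.73  0.32  1.03 -0.16] [ 0.58 -0.02 -0.77] {'fx': 310.0343925660234, 'fy': 310.0343925660234, 'cx': 318.05305645515847, 'cy': 200.75638088937745, 'rvec': array([-2.87080736e+00,  3.03394101e-03,  1.14999423e-03]), 'tvec': array([-0.58870922, -0.09852503,  0.3155849 ])}
[[318.51612247 193.3819255 ]
 [329.3213033  193.3603862 ]]
```

View pics/w1.png

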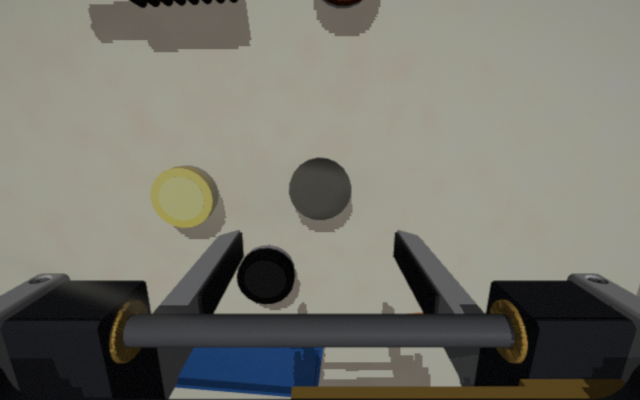

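The wrist view shows the target black tin at about (321,189), neutral at (183,197) and the second black at (266,275), with the fingers below.

```bash
cat >> h.py <<'E'
HSV["dark"]=((0,0,0),(180,255,105))
def look(col,p,r=45,tag=None,n="wrist"):
    """wrist look at a blob expected at world point p: its position on the plane z=p[2]"""
    ci=robot.camera_info(n); im=robot.grab_frame(n)
    if tag: cv2.imwrite(f"pics/{tag}.png",im[:,:,::-1])
    return locate(im,ci,col,p,r)
def locate(im,ci,col,p,r=45):
    b=blob(im,col,proj(ci,p)[0],r); c=cv2.minEnclosingCircle(b); u=cen(b)
    q=ray(ci,u,p[2]); print(col,u.round(1),"rad",round(c[1],1),"at",q.round(4)); return q
E
python3 - <<'E'
from h import *
im=cv2.imread("pics/w1.png")[:,:,::-1].copy(); ci=robot.camera_info("wrist")
R,_=cv2.Rodrigues(ci["rvec"]); print("cam",-R.T@ci["tvec"])
print(im[189,321],im[225,340],im[197,183])
b=locate(im,ci,"dark",[.589,-.089,.024],40); n=locate(im,ci,"neutral",[.448,-.095,.024])
robot.move_linear([b[0],b[1]-.0,.026],velocity=.15)
s=robot.get_state(); print(s["time"],s["ee_pos"],s["force"])
robot.gripper_to(.055); s=robot.get_state(); print(s["time"],s["opening"],s["force"])
E
```

```text
cam [ 0.58884272 -0.01167153  0.33015941]
[68 67 60] [112 105  97] [158 157 112]
dark [319.9 189.1] rad 31.8 at [ 0.5904 -0.0844  0.024 ]
neutral [182.6 196.5] rad 32.8 at [ 0.4502 -0.0919  0.024 ]
3.5 [ 0.59092567 -0.0844523   0.02683659] [-0.10548481  0.53240993 -0.22898985]
4.0833 0.0635259354339474 [-1.41672595 -0.64631035  3.47229865]
```

Run:
```python
from h import *
robot.move_linear([.5909,-.0845,.12],velocity=.25)
robot.move_ptp([.4827,.3268,.17],down(0))
s=robot.get_state(); print(s["time"],s["ee_pos"],s["opening"],s["force"])
look("green",[.4827,.3268,.012],75,"w2")
ci=robot.camera_info("top"); im=robot.grab_frame("top")
```

```text
6.1833 [0.48349842 0.32555299 0.16961826] 0.06339591270508274 [ 0.88118718 -0.65347195 -1.36042307]
green [322.  156.3] rad 38.0 at [0.4872 0.363  0.012 ]
```

View pics/w2.png

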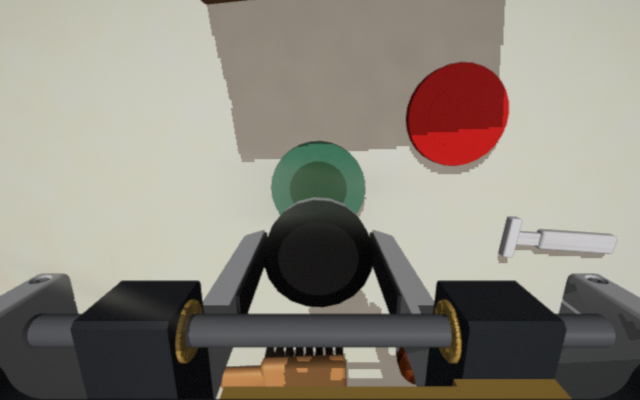

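The wrist view shows the green stand, centre about (319,187), partly hidden by the held black tin. The red disc is at (458,114) and the scraper on the right. I'll fit the circle on the visible rim.

```bash
cat >> h.py <<'E'
from scipy.optimize import least_squares
def circ(im,ci,col,p,rad,win,keep):
    """centre of a circle of known radius on plane z=p[2], from contour pixels passing keep(u,v)"""
    c=blob(im,col,proj(ci,p)[0],win)[:,0,:]; c=cv2.convexHull(c)[:,0,:]; c=np.array([u for u in c if keep(*u)])
    P=np.array([ray(ci,u,p[2])[:2] for u in c])
    f=least_squares(lambda q:np.hypot(*(P-q).T)-rad,p[:2],loss="soft_l1",f_scale=.001)
    print(col,"circle",f.x.round(4),"n",len(P),"rms",np.sqrt(np.mean(f.fun**2)).round(4)); return f.x
E
python3 - <<'E'
from h import *
im=cv2.imread("pics/w2.png")[:,:,::-1].copy(); ci=robot.camera_info("wrist")
for v in(185,200,212): circ(im,ci,"green",[.4827,.3268,.012],.05,75,lambda u,w:w<v)
# black tin with known radius from w1
im=cv2.imread("pics/w1.png")[:,:,::-1].copy(); ci=dict(ci,rvec=np.array([-2.87080736,3.03394e-3,1.14999e-3]),tvec=np.array([-.58870922,-.09852503,.3155849]))
circ(im,ci,"dark",[.5895,-.086,.024],.032,40,lambda u,w:True);circ(im,ci,"dark",[.5895,-.086,.024],.032,40,lambda u,w:w>189)
circ(im,ci,"neutral",[.448,-.095,.024],.032,40,lambda u,w:True);circ(im,ci,"neutral",[.448,-.095,.024],.032,40,lambda u,w:w>196)
E
```

```text
green circle [0.4825 0.3269] n 23 rms 0.006
green circle [0.4825 0.3269] n 23 rms 0.006
green circle [0.4825 0.3269] n 23 rms 0.006
dark circle [ 0.5905 -0.0855] n 35 rms 0.0006
dark circle [ 0.5905 -0.086 ] n 17 rms 0.0003
neutral circle [ 0.4497 -0.0931] n 30 rms 0.0012
neutral circle [ 0.4491 -0.0938] n 13 rms 0.0002
```

Run:
```python
from h import *
im=cv2.imread("pics/w2.png")[:,:,::-1].copy(); ci=robot.camera_info("wrist"); h=cv2.cvtColor(im,cv2.COLOR_RGB2HSV)
for v in(145,152,165,180,195): print(v,[h[v,u].tolist() for u in(285,318,350)])
HSV["green"]=((65,60,20),(95,255,255))
for v in(170,195): circ(im,ci,"green",[.4827,.3268,.012],.05,75,lambda u,w:w<v)
```

```text
145 [[16, 38, 149], [75, 118, 115], [19, 36, 147]]
152 [[18, 35, 145], [76, 112, 114], [30, 14, 183]]
165 [[71, 77, 123], [64, 92, 83], [74, 98, 115]]
180 [[72, 74, 124], [63, 77, 89], [72, 79, 120]]
195 [[72, 73, 122], [62, 81, 85], [74, 86, 118]]
green circle [0.483  0.3278] n 15 rms 0.0005
green circle [0.4832 0.3277] n 20 rms 0.0008
```

```bash
cat >> h.py <<'E'
HSV["green"]=((65,60,20),(95,255,255))
def st(t=""):
    s=robot.get_state(); print(t,round(s["time"],2),s["ee_pos"].round(4),"open",round(s["opening"],4),"F",s["force"].round(1)); return s
def place(x,y,z,up=.1,op=.085):
    robot.move_linear([x,y,z+.012],velocity=.15); robot.pause(.15)
    print("touch",robot.move_linear([x,y,z-.004],velocity=.02,threshold=4)); st("down")
    robot.gripper_to(op); robot.move_linear([x,y,z+up],velocity=.2); st("up")
E
python3 - <<'E'
from h import *
place(.483,.3285,.0388)
E
```

```text
touch True
down 8.0 [0.4829 0.3285 0.0377] open 0.0635 F [0.9 2.  1.9]
up 9.21 [0.4828 0.328  0.1379] open 0.0849 F [ 0.2 -0.3 -0.9]
```

Run:
```python
from h import *
ci=robot.camera_info("wrist"); im=robot.grab_frame("wrist"); cv2.imwrite("pics/w3.png",im[:,:,::-1])
h=cv2.cvtColor(im,cv2.COLOR_RGB2HSV); print(proj(ci,[.483,.3275,.036])[0])
circ(im,ci,"dark",[.483,.3275,.036],.032,52,lambda u,w:True)
robot.gripper_to(.094)
robot.move_ptp([.6095,.115,.17],down(0)); st()
ci=robot.camera_info("wrist"); im=robot.grab_frame("wrist"); cv2.imwrite("pics/w4.png",im[:,:,::-1])
circ(im,ci,"brown",[.6095,.115,.024],.032,45,lambda u,w:True)
```

```text
[318.82754068 207.4446998 ]
dark circle [0.4838 0.327 ] n 29 rms 0.0097
 10.62 [0.6088 0.1168 0.17  ] open 0.0941 F [-0.7 -0.  -0. ]
brown circle [0.5921 0.1082] n 3 rms 0.0004
```

```bash
python3 -c "
import cv2,numpy as np
cv2.imwrite('pics/v34.png',cv2.resize(np.hstack([cv2.imread('pics/w3.png'),cv2.imread('pics/w4.png')]),(800,250)))"
```

```text
(no output)
```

View pics/v34.png

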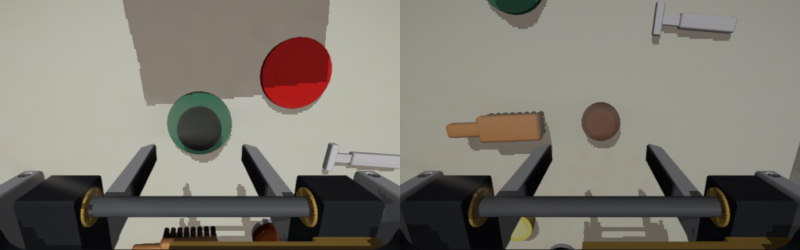

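Left (w3): the black tin sits on the green stand at about (318,205), against an expected (319,207). Right (w4): brown at about (321,195), with the brush to its left.

```bash
cat >> h.py <<'E'
HSV["brown"]=((0,40,40),(14,255,160)); HSV["lidgrey"]=((0,0,0),(180,62,100))
E
python3 - <<'E'
from h import *
im3=cv2.imread("pics/w3.png")[:,:,::-1].copy(); im=cv2.imread("pics/w4.png")[:,:,::-1].copy()
print(cv2.cvtColor(im3,cv2.COLOR_RGB2HSV)[[205,190,170],318].tolist(),cv2.cvtColor(im,cv2.COLOR_RGB2HSV)[[195,225,240,120],[321,321,335,321]].tolist())
# w3's TCP pose is known: shift the present camera pose
s=robot.get_state(); ci=robot.camera_info("wrist"); R,_=cv2.Rodrigues(ci["rvec"])
ci3=dict(ci,tvec=ci["tvec"]-R@(np.array([.4828,.328,.1379])-s["ee_pos"]))
c=blob(im3,"lidgrey",(318,205),50); print(cen(c),cv2.contourArea(c)); circ(im3,ci3,"lidgrey",[.483,.3275,.036],.032,50,lambda u,w:True)
b=circ(im,ci,"brown",[.6095,.115,.024],.032,45,lambda u,w:True); circ(im,ci,"brown",[.6095,.115,.024],.032,45,lambda u,w:w>195)
if np.hypot(b[0]-.6095,b[1]-.115)<.006:
    robot.move_linear([b[0],b[1]-.0005,.0265],velocity=.15); robot.gripper_to(.055); st("grip")
E
```

```text
[[45, 25, 62], [50, 26, 59], [53, 27, 75]] [[11, 98, 96], [11, 67, 91], [20, 30, 154], [30, 18, 153]]
[318.11166327 204.81400782] 3924.0
lidgrey circle [0.4826 0.3291] n 36 rms 0.0006
brown circle [0.6113 0.116 ] n 31 rms 0.0006
brown circle [0.6115 0.116 ] n 16 rms 0.0004
grip 12.37 [0.6115 0.1155 0.0267] open 0.0636 F [-1.2 -0.5  4.8]
```

Run:
```python
from h import *
robot.move_linear([.6115,.1155,.12],velocity=.25)
robot.move_ptp([.4827,.3285,.15],down(0)); st()
place(.4827,.3285,.0627,up=.09)
ci=robot.camera_info("wrist"); im=robot.grab_frame("wrist"); cv2.imwrite("pics/w5.png",im[:,:,::-1])
circ(im,ci,"brown",[.4827,.3285,.06],.032,52,lambda u,w:True)
```

```text
13.88 [0.4837 0.327  0.1493] open 0.0635 F [ 0.5 -0.9 -0.4]
touch True
down 15.28 [0.4826 0.3285 0.0623] open 0.0633 F [ 0.8 -0.7  4.1]
up 16.43 [0.4827 0.3282 0.1526] open 0.0851 F [ 0.5  0.5 -0.7]
brown circle [0.4824 0.3289] n 33 rms 0.0008
```

View pics/w5.png

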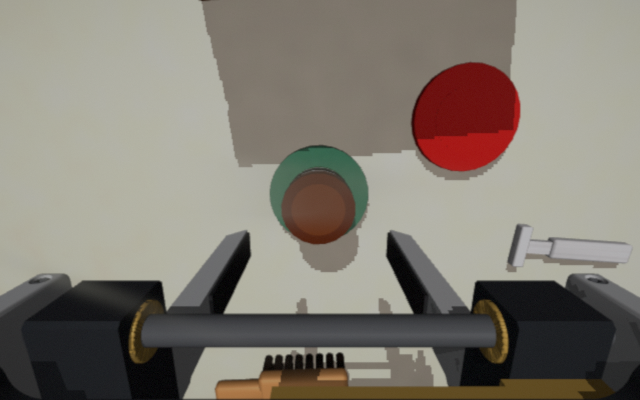

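The brown tin sits on the black one at about (318,206), measured (0.4824, 0.3289) and concentric with the stack. Next is neutral.

```bash
python3 - <<'E'
from h import *
robot.gripper_to(.094)
robot.move_ptp([.4495,-.0935,.17],down(0)); st()
ci=robot.camera_info("wrist"); im=robot.grab_frame("wrist"); cv2.imwrite("pics/w6.png",im[:,:,::-1])
n=circ(im,ci,"neutral",[.4495,-.0935,.024],.032,45,lambda u,w:True); circ(im,ci,"neutral",[.4495,-.0935,.024],.032,45,lambda u,w:w>195)
assert np.hypot(n[0]-.4495,n[1]+.0935)<.006
robot.move_linear([n[0],n[1]-.0005,.0265],velocity=.15); robot.gripper_to(.055); st("grip")
robot.move_linear([n[0],n[1],.13],velocity=.25)
robot.move_ptp([.4826,.3287,.17],down(0)); st()
place(.4826,.3287,.0867,up=.09)
ci=robot.camera_info("wrist"); im=robot.grab_frame("wrist"); cv2.imwrite("pics/w7.png",im[:,:,::-1])
circ(im,ci,"neutral",[.4827,.3285,.084],.032,55,lambda u,w:True)
E
python3 -c "
import cv2,numpy as np
cv2.imwrite('pics/v67.png',cv2.resize(np.hstack([cv2.imread('pics/w6.png'),cv2.imread('pics/w7.png')]),(800,250)))"
```

```text
18.43 [ 0.4499 -0.0926  0.1701] open 0.0939 F [-0.1 -0.1  0.6]
neutral circle [ 0.4485 -0.0934] n 33 rms 0.0005
neutral circle [ 0.4485 -0.0937] n 16 rms 0.0003
grip 20.17 [ 0.4486 -0.094   0.0266] open 0.0632 F [-0.1  0.   5.1]
 22.3 [0.4832 0.3274 0.1696] open 0.0634 F [ 0.3 -0.9 -0.9]
touch True
down 23.68 [0.4826 0.3287 0.0862] open 0.0634 F [0.5 1.3 1.8]
up 24.83 [0.4826 0.3284 0.1766] open 0.085 F [ 0.6 -0.5 -0.3]
neutral circle [0.4822 0.3295] n 33 rms 0.0005
```

View pics/v67.png

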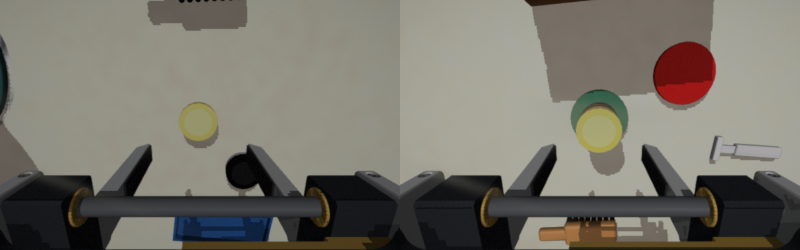

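The neutral tin is on top of the stack at about (319,207) in full-frame pixels, concentric. Next the brush, gripped across the head near its centre of mass.

Run:
```python
from h import *
for a in(93,-87):
    for p in([.461,.108,.17],[.5,-.31,.17]):
        q=robot.ik(p,down(np.radians(a))); print(a,p,None if q is None else np.round(q,2))
q=robot.ik([.461,.108,.17],down(np.radians(-87))); a=-87 if q is not None and abs(q[6])<1.9 else 93
robot.move_ptp([.461,.108,.17],down(np.radians(a))); st(str(a)); 
ci=robot.camera_info("wrist"); im=robot.grab_frame("wrist"); cv2.imwrite("pics/w8.png",im[:,:,::-1]); print(ci, robot.get_state()["qpos"].round(2))
print(proj(ci,[[.461,.108,.04],[.441,.107,.04]]))
```

```text
93 [0.461, 0.108, 0.17] [ 0.73  0.51 -1.27  2.01  0.57  1.05  0.81]
93 [0.5, -0.31, 0.17] [ 1.3   0.68 -1.13  1.73  0.67  1.17  1.6 ]
-87 [0.461, 0.108, 0.17] [ 0.21  0.26 -0.58  2.02  0.18  0.91 -1.98]
-87 [0.5, -0.31, 0.17] [ 0.92  0.46 -0.54  1.75  0.28  1.01 -1.24]
93 26.56 [0.461  0.1083 0.1699] open 0.085 F [-0.8  0.6  0.6]
{'fx': 310.0343925660234, 'fy': 310.0343925660234, 'cx': 318.05305645515847, 'cy': 200.75638088937745, 'rvec': array([-2.02582234, -2.13373153, -0.28775505]), 'tvec': array([-0.08506787, -0.46218665,  0.21520608])} [ 0.73  0.51 -1.27  2.01  0.57  1.05  0.81]
[[316.91827329 198.37333   ]
 [316.93603985 178.04151216]]
```

View pics/w8.png

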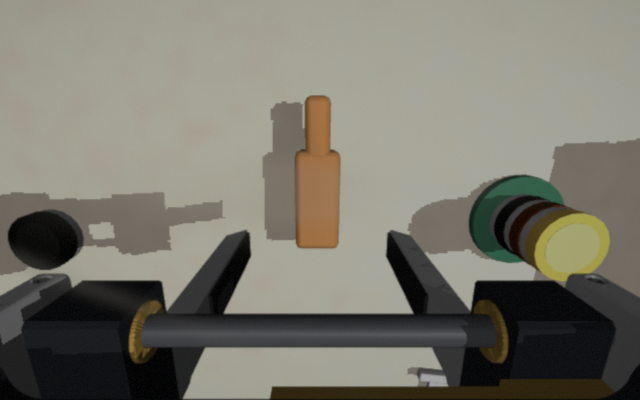

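The wrist view shows the brush with its head at (295–340, 150–248) and handle up to (318,96), well inside the open fingers. The stack on the right is upright. Joint 3 is at its limit here, so I'll use the other wrist configuration.

Run:
```python
from h import *
im=cv2.imread("pics/w8.png")[:,:,::-1].copy(); ci=robot.camera_info("wrist")
m=cv2.inRange(cv2.cvtColor(im,cv2.COLOR_RGB2HSV),(5,110,60),(20,255,255)); m[:,:250]=0;m[:,380:]=0;m[270:]=0
rows=[(np.flatnonzero(m[v]).mean(),v,np.ptp(np.flatnonzero(m[v]))) for v in range(90,262) if m[v].any()]
print(rows[0],rows[-1],rows[len(rows)//2])
P=np.array([ray(ci,(u,v),.04)[:2] for u,v,w in rows if w>15 and (v<135 or 160<v<240)])
k=np.polyfit(P[:,0],P[:,1],1); ang=np.arctan(k[0])
e=[ray(ci,(r[0],r[1]),z)[0] for r,z in((rows[0],.039),(rows[-1],.04))]; xc=sum(e)/2
print("ends x",np.round(e,4),"len",abs(e[0]-e[1]),"angle deg",np.degrees(ang),"centre",xc,np.polyval(k,xc))
g=[xc+.020*np.cos(ang),np.polyval(k,xc+.02*np.cos(ang))]; print("grasp",g, "q3",robot.get_state()["qpos"][2])
A=down(ang-np.pi/2)
q=robot.ik([g[0],g[1],.17],A); print(np.round(q,2))
```

```text
(np.float64(317.0), 96, np.int64(12)) (np.float64(317.0), 247, np.int64(32)) (np.float64(317.5), 172, np.int64(41))
ends x [0.367  0.5119] len 0.14494264421389907 angle deg 2.646953396086605 centre 0.4394452020434846 0.10730091893462046
grasp [np.float64(0.4594238632391012), np.float64(0.10822455134568143)] q3 -1.269564455833366
[-1.07  0.3   0.9   2.06 -0.3   0.91 -1.52]
```

```bash
python3 - <<'E'
from h import *
a=np.radians(2.65-90); A=down(a); g=[.4600,.1083]
robot.goto_joints([.21,.26,-.58,2.02,.18,.91,-1.98]); st()
q=robot.ik([*g,.036],A); q2=robot.ik([.5,-.31,.17],down(a-.1)); print(np.round(q,2),np.round(q2,2))
assert abs(q[2])<1.1
robot.move_ptp([*g,.17],A); st()
robot.gripper_to(.075); robot.move_linear([*g,.036],velocity=.15); robot.gripper_to(.03); st("grip")
robot.move_linear([*g,.15],velocity=.2); st("lift"); print(robot.get_state()["moment"].round(2))
robot.move_ptp([.49,-.20,.17],A); st(); print(robot.get_state()["qpos"].round(2))
ci=robot.camera_info("wrist"); im=robot.grab_frame("wrist"); cv2.imwrite("pics/w9.png",im[:,:,::-1])
ci=robot.camera_info("side"); im=robot.grab_frame("side"); cv2.imwrite("pics/s9.png",im[:,:,::-1])
im=robot.grab_frame("top"); cv2.imwrite("pics/t9.png",im[:,:,::-1])
E
python3 -c "
import cv2,numpy as np
cv2.imwrite('pics/v9.png',cv2.resize(np.hstack([cv2.imread('pics/w9.png'),cv2.imread('pics/t9.png')]),(800,250)))"
```

```text
29.07 [0.4605 0.1102 0.1689] open 0.085 F [0.2 0.7 0.2]
[ 0.11  0.49 -0.49  2.11  0.38  0.63 -2.16] [ 0.8   0.43 -0.38  1.75  0.19  0.99 -1.28]
 29.32 [0.46   0.1081 0.17  ] open 0.0853 F [ 0.2 -0.  -0.4]
grip 31.36 [0.4601 0.1082 0.0362] open 0.0435 F [-1.  -1.3  6.3]
lift 32.08 [0.4595 0.108  0.1491] open 0.0438 F [-0.4 -0.4 -2.8]
[0.02 0.05 0.02]
 33.26 [ 0.4902 -0.1984  0.1696] open 0.0438 F [-0.4 -0.1 -2.3]
[ 0.7   0.34 -0.45  1.89  0.18  0.95 -1.36]
```

View pics/v9.png

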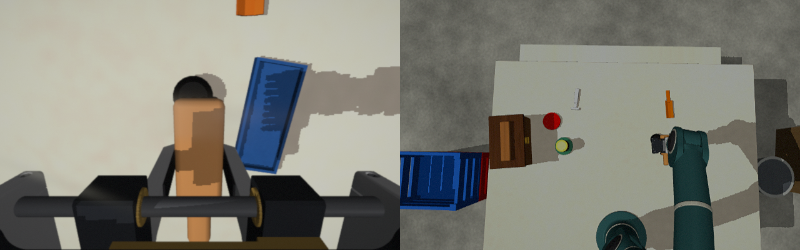

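The brush is held straight. The tray is visible in the wrist image with corners near (406,90), (496,106), (442,275) and (380,264) in full-frame pixels, rotated against the brush.

Run:
```python
from h import *
im=cv2.imread("pics/w9.png")[:,:,::-1].copy(); ci=robot.camera_info("wrist")
m=cv2.inRange(cv2.cvtColor(im,cv2.COLOR_RGB2HSV),(98,90,20),(128,255,255)); m=cv2.morphologyEx(m,cv2.MORPH_CLOSE,np.ones((9,9)))
c=max(cv2.findContours(m,cv2.RETR_EXTERNAL,cv2.CHAIN_APPROX_NONE)[0],key=cv2.contourArea)
h=cv2.convexHull(c); q=cv2.approxPolyDP(h,8,True)[:,0]; print("px",q.tolist())
W=np.array([ray(ci,p,.016)[:2] for p in h[:,0]],np.float32)*1000
print("world hull rect",cv2.minAreaRect(W)); print([ray(ci,p,.016)[:2].round(4).tolist() for p in q])
# top view initial
im=cv2.imread("pics/top0.png")[:,:,::-1].copy(); ci=robot.camera_info("top")
b=blob(im,"blue",(447,233),48); W=np.array([ray(ci,p,.016)[:2] for p in b[:,0]],np.float32)*1000; print("top",cv2.minAreaRect(W))
im=cv2.imread("pics/side0.png")[:,:,::-1].copy(); ci=robot.camera_info("side")
b=blob(im,"blue",(310,346),60); W=np.array([ray(ci,p,.016)[:2] for p in b[:,0]],np.float32)*1000; print("side",cv2.minAreaRect(W))
```

```text
px [[410, 92], [491, 105], [441, 277], [393, 271], [377, 237]]
world hull rect ((495.8255615234375, -310.3829345703125), (83.08975982666016, 189.5962677001953), 83.85813903808594)
[[0.593, -0.2811], [0.5849, -0.361], [0.3982, -0.3412], [0.4031, -0.2862], [0.443, -0.2642]]
top ((496.10125732421875, -311.01177978515625), (82.84054565429688, 187.46910095214844), 83.85733795166016)
side ((493.63458251953125, -320.00933837890625), (73.97225952148438, 189.92800903320312), 88.6695785522461)
```

Run:
```python
from h import *
A=down(np.radians(-96.14)); p=[.5155,-.3130]
robot.move_ptp([*p,.12],A); st(); print(robot.get_state()["qpos"].round(2))
place(*p,.041,up=.13,op=.06)
ci=robot.camera_info("wrist"); im=robot.grab_frame("wrist"); cv2.imwrite("pics/w10.png",im[:,:,::-1])
```

```text
33.98 [ 0.5156 -0.3127  0.1194] open 0.0437 F [ 0.8 -0.  -2.4]
[ 0.77  0.52 -0.36  1.75  0.22  0.91 -1.36]
touch True
down 35.33 [ 0.5155 -0.313   0.0409] open 0.0438 F [-0.6  0.6  5.1]
up 36.61 [ 0.515  -0.3128  0.1699] open 0.0598 F [ 0.4 -0.5  0.4]
```

View pics/w10.png

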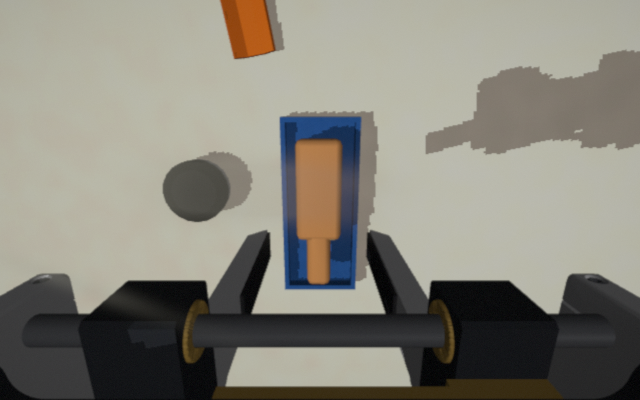

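The brush lies inside the tray and parallel to it, head (296–341, 140–240) and handle ending at row 283. I'll back off and take a final overview.

Run:
```python
from h import *
robot.move_linear([.515,-.3128,.24],velocity=.2); robot.goto_joints([1.185,.417,-.01,1.614,.005,1.111,-.053]); st()
o=[]
for n in("top","side"):
    im=robot.grab_frame(n); cv2.imwrite(f"pics/{n}F.png",im[:,:,::-1]); ci=robot.camera_info(n)
    circ(im,ci,"neutral",[.4825,.3285,.084],.032,25,lambda u,w:True)
    o.append(im[:,:,::-1])
    if n=="side":
        z=cv2.imread("pics/side0.png")
        d=cv2.absdiff(z,im[:,:,::-1].copy()).max(2)
        for nm,(x0,y0,x1,y1) in dict(horn=(365,300,445,340),scraper=(350,160,405,180),black2=(300,280,335,312)).items(): print(nm,(d[y0:y1,x0:x1]>40).sum())
a=cv2.resize(o[1][130:390,230:450],None,fx=2,fy=2); b=cv2.resize(o[0][120:290,130:490],(352,166)); b=cv2.copyMakeBorder(b,0,a.shape[0]-166,0,0,0)
cv2.imwrite("pics/F.png",np.hstack([a,b]))
```

```text
38.67 [ 0.2117 -0.5876  0.2242] open 0.0599 F [ 0.2  0.6 -0.1]
neutral circle [0.482 0.327] n 15 rms 0.0008
neutral circle [0.4806 0.328 ] n 15 rms 0.0006
horn 0
scraper 0
black2 1
```

View pics/F.png

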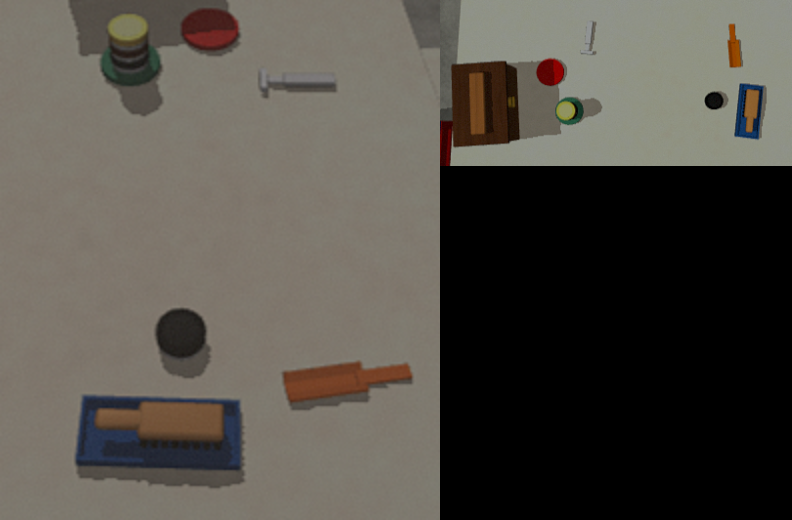

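The stack stands upright on the green stand, the brush is in the tray, and the shoe horn, scraper and second black tin haven't moved.

```bash
python3 -c "
from rig import robot
print(robot.sign_off())"
```

```text
the job is handed in; nothing more can be done
None
```

The kit is packed and handed in at about 39 s of the 96 s allowed. I stacked the left-hand black tin, then brown, then neutral on the green stand, each lowered slowly until it touched. The brush then went bristles down into the tray, in line with it.

**Stack:** the final top and side views put the neutral lid within about 2.5 mm of the measured stand centre (0.483, 0.327). Those views and the wrist views taken after each tin agree to within about 2 to 3 mm, close to the camera calibration. The stack stood upright.

**Brush:** it lies fully inside the tray walls in the wrist and side pictures.

**Bystanders:** comparing the first and last side pictures shows no change at the shoe horn or heel scraper. The second black tin differed by one pixel.

**Checks that went wrong along the way:**
- The first colour masks for the stand, the placed black tin and the brown tin gave bad fits, so I corrected the masks before relying on them.
- The first hover over the brush put joint 3 right at its range limit (-1.27). I read it as not past the limit and changed to another arm posture before gripping.
- The early side-view outline of the tray was about 9 mm off from the other two views, so I used the wrist and top views, which agreed.

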